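# Feel along the route of a tactile floor plan

### The job

Check the tactile floor plan on the desk by feel: with the fingers closed together, set the fingertips on the raised ring and run them along the raised line, round both bends, to the raised square, touching the line lightly all the way so that the plan is never pushed down to the bottom of its soft foam. Touch only the ring, line and square, not the white plate, and leave the things on and around the plan where they are. Finish while still holding the fingertips lightly on the square.

Things in the scene. Friction and masses are not known exactly. Their poses are not given: they have to be found in the camera images.
- ring (a point): centre of the start mark, a ring 34 mm across, on top of the route. The route is a raised dark metal line, 10 mm wide and flat-topped, on a white plate 260 x 180 x 6 mm; its ring, line and square all stand 5 mm above the plate (the plate's top is 5 mm below these points), about 31 mm above the desk. The plan lies level, at any yaw. z up
- leg1_a (a point): point on top of the line, in the middle of its width, a quarter along the first leg. The first leg runs straight for 120 mm from the ring to the first bend
- leg1_b (a point): point on top of the line, in the middle of its width, half-way along the first leg
- leg1_c (a point): point on top of the line, in the middle of its width, three quarters along the first leg
- bend1 (a point): point on top of the line, in the middle of its width, at the first bend: a right angle where the line turns left, seen walking from the ring. The second leg is 95 mm long
- leg2_a (a point): point on top of the line, in the middle of its width, a third along the second leg
- leg2_b (a point): point on top of the line, in the middle of its width, two thirds along the second leg
- bend2 (a point): point on top of the line, in the middle of its width, at the second bend: a right angle where it turns right again. The last leg is 65 mm long
- leg3_a (a point): point on top of the line, in the middle of its width, half-way along the last leg
- square (a point): centre of the end mark, a solid square 34 x 34 mm, on top of the route
- plan (a joint): how far the plan (plate and route as one, always level) has sunk on the soft foam under it, in m: 0 untouched, 0.012 on the bottom. It starts to sink at about 0.7 N and yields 1 mm for each further 1.2 N; it springs back. It cannot slide sideways: its wooden base, 280 x 200 x 6 mm, is fixed to the desk
- base: the wooden base under the plan; origin at its centre on the desk, x along the first leg from the ring. In its frame: ring (-90,-50), bends (30,-50) and (30,45), square (95,45) mm. The plate is centred on it and carries grey room outlines, 1 mm high
- eraser: white eraser 44 x 20 x 12 mm lying on the plan; to be left alone; origin at the centre of its underside
- sharpener: metal pencil sharpener 26 x 16 x 13 mm lying on the plan; to be left alone; origin at the centre of its underside
- glue_stick: white glue stick, 29 mm across, 85 mm tall, standing on the desk beside the plan; to be left alone; origin at the centre of its underside
- clip_tin: round tin 64 mm across, 35 mm tall, on the desk beside the plan; to be left alone; origin at the centre of its underside
- mug: white mug 80 mm across, 95 mm tall; to be left alone; origin at the centre of its underside
- stapler: black stapler 140 x 34 mm, about 48 mm tall; to be left alone; origin at the centre of its underside
- tea_tin: red square tin 88 x 88 mm, 82 mm tall; to be left alone; origin at the centre of its underside
- mouse: black computer mouse 100 x 60 mm, 32 mm tall; to be left alone; origin at the centre of its underside

How it is judged:
On the way, in this order (a step that is already met when the one before it is completed fails the run):
1. fingertips touch the route on the ring (horizontal distance between the grasp point and ring below 0.014 m and contact force between the fingers and plan above 0.2 N), for 0.06 s.
2. fingertips touch the route a quarter along the first leg (horizontal distance between the grasp point and leg1_a below 0.014 m and contact force between the fingers and plan above 0.2 N), for 0.06 s.
3. fingertips touch the route half-way along the first leg (horizontal distance between the grasp point and leg1_b below 0.014 m and contact force between the fingers and plan above 0.2 N), for 0.06 s.
4. fingertips touch the route three quarters along the first leg (horizontal distance between the grasp point and leg1_c below 0.014 m and contact force between the fingers and plan above 0.2 N), for 0.06 s.
5. fingertips touch the route at the first bend (horizontal distance between the grasp point and bend1 below 0.014 m and contact force between the fingers and plan above 0.2 N), for 0.06 s.
6. fingertips touch the route a third along the second leg (horizontal distance between the grasp point and leg2_a below 0.014 m and contact force between the fingers and plan above 0.2 N), for 0.06 s.
7. fingertips touch the route two thirds along the second leg (horizontal distance between the grasp point and leg2_b below 0.014 m and contact force between the fingers and plan above 0.2 N), for 0.06 s.
8. fingertips touch the route at the second bend (horizontal distance between the grasp point and bend2 below 0.014 m and contact force between the fingers and plan above 0.2 N), for 0.06 s.
9. fingertips touch the route half-way along the last leg (horizontal distance between the grasp point and leg3_a below 0.014 m and contact force between the fingers and plan above 0.2 N), for 0.06 s.
10. fingertips touch the route on the square (horizontal distance between the grasp point and square below 0.014 m and contact force between the fingers and plan above 0.2 N), for 0.06 s.
At the end, for the whole second after the job is handed in: The fingertips rest on the square, centred within 16 mm, pressing with more than 0.2 N and sinking the plan less than 11.2 mm; the eight bystanders are within 20 mm of where they began (horizontal distance between the grasp point and square below 0.016 m and contact force between the fingers and plan above 0.2 N and value of joint plan below 0.0112 m and distance of each of eraser, sharpener, glue_stick, clip_tin, mug, stapler, tea_tin, mouse from where it was at the start of the episode below 0.02 m); the arm keeps its last pose, push and grip.
It fails at once if the plan was pushed to the bottom of its foam (value of joint plan above 0.0112 m).
It fails at once if the fingers touched the white plate beside the route (contact force between the fingers and plan_c0 above 0.2 N).
It fails at once if a bystander was moved, lifted or carried (not (distance of eraser from where it was at the start of the episode below 0.02 m) or not (distance of sharpener from where it was at the start of the episode below 0.02 m) or not (distance of glue_stick from where it was at the start of the episode below 0.02 m) or not (distance of clip_tin from where it was at the start of the episode below 0.02 m) or not (distance of mug from where it was at the start of the episode below 0.02 m) or not (distance of stapler from where it was at the start of the episode below 0.02 m) or not (distance of tea_tin from where it was at the start of the episode below 0.02 m) or not (distance of mouse from where it was at the start of the episode below 0.02 m)).
It also fails if it takes over 42 s, if anything falls off the work surface, if the arm or the gripper's body presses on something with over 40 N, if the wrist force passes 120 N, or if a joint passes its speed limit or range.

### The arm

A 7-joint arm with a two-finger parallel gripper is mounted at the origin on the work surface. World frame = base frame: x ahead of the robot, y to its left, z up, the work surface at z = 0. Lengths are in m, angles in rad, forces in N, time in s.
With the tool pointing down it reaches from about 0.4 to 0.875 m from the base axis. Payload 19.3 kg.
Tool frame: the origin (TCP) lies where the fingers leave the gripper's body, on its centre line; the fingertips stand bot.tip_reach ahead of it and the grasp point (between the pads) lies 54 mm ahead of it (bot.tip_reach is the distance from the TCP to the fingertips, in m); z points along the fingers, y is the line along which they close (so a half turn about z gives the same grasp; the last joint's range is limited). The gripper opens to 85 mm and grips with 20 to 120 N. Pads are 22 mm wide; open, the fingers measure 114 mm over their backs; the gripper's body (76 mm by 85 mm) begins 54 mm behind the grasp point. The pads swing forward as they close: fully open they stand 13 mm farther back than shut.
Start: joints at [-1.288, 0.521, -0.036, 1.599, 0.021, 1.021, -0.113], TCP at [0.216, 0.586, 0.304] pointing down, gripper open.
Joint ranges: [-2.91, 2.91], [-0.3, 2.13], [-1.5, 1.42], [0.17, 2.43], [-1.26, 4.41], [0.16, 1.93], [-2.52, 2.52]. Speed limits (rad/s): [1.89, 1.89, 2.39, 2.39, 3.01, 3.01, 3.01].

### API

Orientations are given as [roll, pitch, yaw] about the fixed x, y, z axes, in that order (R = Rz(yaw) Ry(pitch) Rx(roll)).
In Python, from workcell import bot gives the robot as it stands. The module is installed in compiled form; this text tells all that it offers.
- The arm moves only by the shell command python3 -m jog 'ROWS' [FORCE]. ROWS is JSON, a list that holds one entry, the list of rows, each a list of 7 numbers: the shift along the tool's x, y, z in mm, then the turn, a rotation vector about the tool's x, y, z in rad, then the opening, from 0 (shut) to 1 (fully open). In form: [[[tx, ty, tz, wx, wy, wz, fingers], ...]]. A call has 1 to 5 rows; each row shifts and turns the commanded pose from where the row before left it, along the tool's axes as they then stand; what a row does not reach is not made up. A row lasts 1/10 s, in which the tool goes at most 50 mm and 8.59 degrees, less where a joint would pass 70% of its speed; a pose out of reach is approached as far as the arm can. A call is refused whole if a number of a shift passes 50 or a number of a turn 0.15, either way. A call with a gripper value outside its range is refused whole. The fingers move at their own pace and stop on an object; FORCE is the grip in N (left out, the last holds). Time passes only in rows, so rows that do not move let the fingers close. It gives the time, the measured TCP pose, the force, the opening and the grip force at its end, in the units of the state.
- bot.observe(): the state, without advancing time (a new reading comes with each control period).
- bot.grab_frame(name): name is "scene" or "top"; returns a dict with "img" (420x560x3 uint8, red, green, blue), "intrinsics" (3x3 intrinsics, pixels), "k1" (the pictures are not rectified: a ray, as slopes to the right and down, at radius r is drawn at 1 + k1 r^2 times it, then the intrinsics apply), "R" (3x3) and "t" (3): a world point X has camera coordinates R X + t. Camera axes: x right, y down, z forward; pixel columns grow to the right and rows downward; lengths in m; the calibration is good to about 2 mm. A picture is of the moment at which its call begins. There is no depth.
- bot.job_done(): hands the job in; it is judged then, once.
Trained networks look in a picture, given as the dict that the camera call returned (one of the last four; its "shot" number tells which), for a name from the list of things; names that differ only in an ending like _2 or _b are one class to them, and where a whole thing is asked for, a point or a joint stands for the part that bears it (a point fixed in the world has none). Each returns a list of dicts, best first, with "conf" (0 to 1); they miss things now and then, are a little off and sometimes report something else, mostly with a low value. They report only what shows in the picture. A call takes as long as a camera call.
- bot.trace(query, picture): "region" (420x560 bool, what is visible of it).
- bot.spot_point(query, picture): "xyz" ([x, y, z] in m, in world coordinates, good to about 4 mm: a listed point, or the origin of a listed thing).
The state is a dict: "clock": time; "qpos": joint angles; "qd": joint speeds; "joint_efforts": joint torques, N m; "position": TCP position; "tool_rot": TCP orientation; "force": force on the tool from outside, world axes, zero at the start; "moment": the same for the moment, N m; "grip_width": finger opening in m; "finger_force": force on a finger pad.
Only numpy, scipy, OpenCV 4.12 (cv2) and the standard library are available. Lean on these libraries where they do the work, as an engineer would, in place of code of your own. Each camera call takes 0.05 s, during which the arm holds its last target. There are 200 camera calls.

## Working session

There is one attempt and no reset: what is moved stays moved. The work goes in short steps, Python scripts to look and compute and a shell command to move; the robot and the scene stay as the last step left them, time stands still between calls to the robot, and variables do not carry over. Pictures are saved under pics/ and viewed, at most 10 in all, crops included, and the job is handed in when it is done.

```bash
mkdir -p pics
python3 - <<'E'
from workcell import bot
import cv2,numpy as np
s=bot.observe();print({k:np.round(v,3).tolist() for k,v in s.items()},bot.tip_reach)
for n in("top","scene"):
    f=bot.grab_frame(n);cv2.imwrite(f"pics/{n}0.png",f["img"][:,:,::-1])
    for q in("ring","bend1","bend2","square","base","eraser","sharpener","glue_stick","clip_tin","mug","tea_tin"):
        r=bot.spot_point(q,f);print(n,q,[(np.round(d["xyz"],3).tolist(),round(d["conf"],2)) for d in r[:2]])
E
```

```text
{'clock': 0.0, 'qpos': [-1.288, 0.522, -0.036, 1.6, 0.021, 1.021, -0.113], 'qd': [0.002, -0.001, 0.001, 0.002, -0.0, 0.002, 0.0], 'joint_efforts': [0.002, -92.71, 1.981, -36.993, 0.018, 0.008, -0.0], 'position': [0.216, 0.586, 0.303], 'tool_rot': [-3.14, 0.0, 2.789], 'force': [-1.236, 0.242, -0.486], 'moment': [-0.058, -0.029, 0.033], 'finger_force': 0.0, 'grip_width': 0.085} 0.0726
top ring [([0.542, 0.037, 0.033], 0.84)]
top bend1 [([0.49, -0.068, 0.034], 0.66), ([0.58, -0.109, 0.034], 0.56)]
top bend2 [([0.49, -0.068, 0.034], 0.66), ([0.58, -0.109, 0.034], 0.56)]
top square [([0.547, -0.161, 0.035], 0.73)]
top base [([0.55, -0.065, -0.002], 0.65)]
top eraser [([0.62, -0.018, 0.024], 0.4), ([0.577, -0.106, 0.032], 0.22)]
top sharpener [([0.458, -0.126, 0.026], 0.4)]
top glue_stick [([0.619, 0.102, -0.001], 0.61), ([0.462, -0.426, -0.001], 0.49)]
top clip_tin [([0.518, -0.084, 0.031], 0.67), ([0.436, -0.211, -0.003], 0.56)]
top mug [([0.602, 0.415, 0.001], 0.63), ([0.63, -0.406, 0.006], 0.22)]
top tea_tin [([0.629, -0.407, 0.003], 0.72)]
scene ring [([0.544, 0.037, 0.034], 0.91), ([0.607, 0.413, 0.003], 0.55)]
scene bend1 [([0.494, -0.072, 0.032], 0.74), ([0.575, -0.108, 0.029], 0.57)]
scene bend2 [([0.494, -0.072, 0.032], 0.74), ([0.575, -0.108, 0.029], 0.57)]
scene square [([0.553, -0.17, 0.036], 0.82), ([0.454, 0.392, -0.001], 0.68)]
scene base [([0.548, -0.065, 0.0], 0.82)]
scene eraser [([0.621, -0.021, 0.026], 0.68), ([0.629, -0.407, -0.002], 0.64)]
scene sharpener []
scene glue_stick [([0.616, 0.097, 0.0], 0.76), ([0.516, -0.018, 0.032], 0.16)]
scene clip_tin [([0.433, -0.212, 0.002], 0.73)]
scene mug [([0.602, 0.411, 0.002], 0.76), ([0.459, -0.133, 0.026], 0.62)]
scene tea_tin [([0.629, -0.405, -0.0], 0.76), ([0.436, -0.212, 0.005], 0.39)]
```

View pics/top0.png

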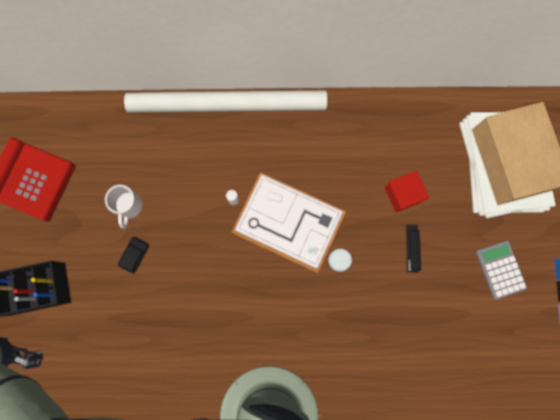

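```bash
cat > h.py <<'E'
import numpy as np, cv2
from scipy.optimize import least_squares
P=np.array([[-90,-50],[30,-50],[30,45],[95,45]])/1000
NAMES=["ring","l1a","l1b","l1c","bend1","l2a","l2b","bend2","l3a","square"]
PTS=np.array([[-90,-50],[-60,-50],[-30,-50],[0,-50],[30,-50],[30,-18.3],[30,13.3],[30,45],[62.5,45],[95,45]])/1000
def proj(f,X):
    c=np.asarray(X)@np.array(f["R"]).T+f["t"]; s=c[:,:2]/c[:,2:]
    s=s*(1+f["k1"]*(s**2).sum(1,keepdims=True)); K=np.array(f["intrinsics"]); return s@K[:2,:2].T+K[:2,2]
def place(p,L): # p=x,y,yaw
    c,s=np.cos(p[2]),np.sin(p[2]); return L@np.array([[c,s],[-s,c]])+p[:2]
E
python3 - <<'E'
from h import *
from workcell import bot
M=np.array([[.543,.037],[.492,-.07],[.577,-.1085],[.55,-.165]])
p0=least_squares(lambda p:(place(p,P)-M).ravel(),[.55,-.065,-2]).x
print(p0,(place(p0,P)-M)*1000)
def tmpl(w=0.005,n=1):
    # signed samples: on-route points and flanking points
    on=[];off=[]
    for a,b in zip(P[:-1],P[1:]):
        d=(b-a)/np.linalg.norm(b-a);q=np.array([-d[1],d[0]])
        L=np.linalg.norm(b-a)
        for t in np.arange(.022,L-.022,.002):
            for o in(-.003,0,.003): on.append(a+d*t+q*o)
            for o in(-.009,-.007,.007,.009): off.append(a+d*t+q*o)
    for x in np.arange(-.015,.016,.003):
        for y in(-.013,0,.013): on.append(P[3]+[x,y])
        for y in(-.0195,.0195): off+= [P[3]+[x,y],P[3]+[y,x]] if y>0 else [P[3]+[x,y]]
    return np.array(on),np.array(off)
on,off=tmpl()
for n in("top","scene"):
    f=bot.grab_frame(n);g=cv2.GaussianBlur(cv2.cvtColor(f["img"],cv2.COLOR_RGB2GRAY).astype(np.float32),(0,0),.8)
    def samp(p,L,z=.031):
        uv=proj(f,np.c_[place(p,L),np.full(len(L),z)]).astype(np.float32)
        return cv2.remap(g,uv[:,0],uv[:,1],cv2.INTER_LINEAR)
    from scipy.optimize import minimize
    cost=lambda p:float(np.mean(np.minimum(samp(p,on),150))-np.mean(np.minimum(samp(p,off),150)))
    best=min((minimize(cost,p0+[dx,dy,0],method="Nelder-Mead",options=dict(initial_simplex=p0+[dx,dy,0]+np.array([[0,0,0],[.004,0,0],[0,.004,0],[0,0,.04]]))) for dx in(-.005,0,.005) for dy in(-.005,0,.005)),key=lambda r:r.fun)
    print(n,best.x,best.fun,cost(p0)); print(np.round(proj(f,np.c_[place(best.x,P),np.full(4,.031)])),f["intrinsics"][0][0])
    im=f["img"][:,:,::-1].copy()
    for u in proj(f,np.c_[place(best.x,PTS),np.full(10,.031)]): cv2.circle(im,tuple(int(round(v)) for v in u),1,(0,0,255),-1)
    u=proj(f,[[best.x[0],best.x[1],.03]])[0].astype(int);c=im[max(0,u[1]-100):u[1]+100,max(0,u[0]-130):u[0]+130]
    cv2.imwrite(f"pics/{n}fit.png",cv2.resize(c,None,fx=3,fy=3,interpolation=cv2.INTER_CUBIC))
E
```

```text
[ 0.54964831 -0.06296407 -2.00822552] [[-0.51878766  2.74246666]
 [-0.35224147  1.04122484]
 [ 0.70290831 -0.70192609]
 [ 0.16812083 -3.08176541]]
top [ 0.55471903 -0.06374659 -2.01893001] -4.3305816650390625 -3.753387451171875
[[253. 221.]
 [290. 239.]
 [304. 209.]
 [324. 219.]] 503.17633316226807
scene [ 0.55365254 -0.06015409 -2.03091591] -16.819473266601562 -13.672439575195312
[[301. 225.]
 [287. 194.]
 [250. 200.]
 [245. 185.]] 500.0317019389101
```

View pics/topfit.png

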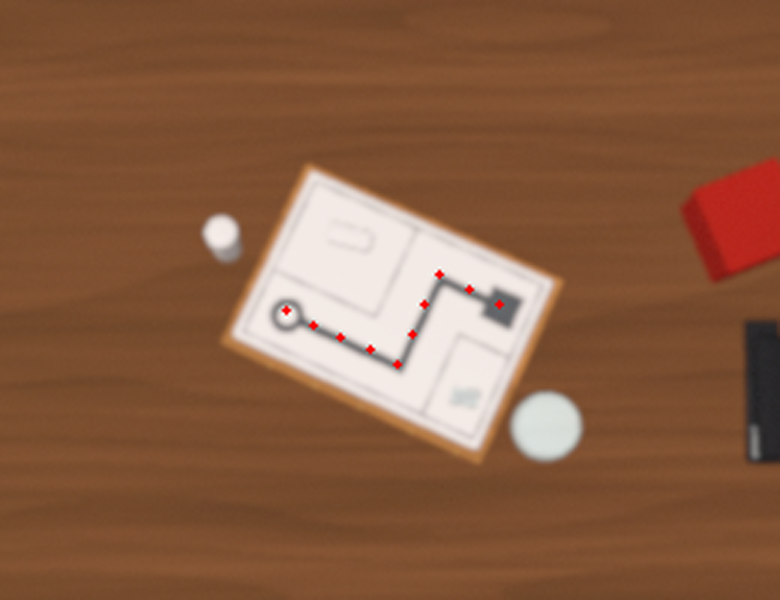

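View pics/scenefit.png

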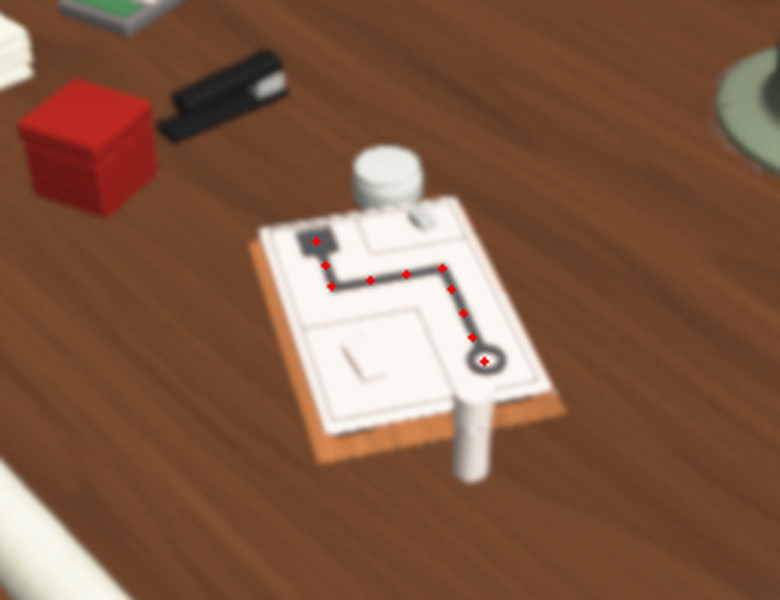

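The top crop shows the ring at (288,314), bends near (401,367) and (441,277), and the square at (501,307), so my fit sits about 1.3 px high. The clipping in the cost hurt the fit. I'll refit jointly without it.

```bash
cat > fit.py <<'E'
from h import *
from workcell import bot
from scipy.optimize import minimize
# render mask of route at 0.5 mm, sample on local grid, normalised correlation with picture
gx,gy=np.meshgrid(np.arange(-.118,.122,.001),np.arange(-.078,.08,.001))
mask=np.zeros(gx.shape)
def seg(a,b):
    d=b-a;L=np.linalg.norm(d);d=d/L;t=(gx-a[0])*d[0]+(gy-a[1])*d[1];n=-(gx-a[0])*d[1]+(gy-a[1])*d[0]
    return (t>-.005)&(t<L+.005)&(abs(n)<.005)
for a,b in zip(P[:-1],P[1:]): mask[seg(a,b)]=1
r=np.hypot(gx-P[0,0],gy-P[0,1]);mask[r<.017]=1;mask[r<.0095]=0
mask[(abs(gx-P[3,0])<.017)&(abs(gy-P[3,1])<.017)]=1
near=cv2.dilate(mask.astype(np.uint8),np.ones((25,25)))>0
mk=cv2.GaussianBlur(mask,(0,0),3.5)
L=np.c_[gx[near],gy[near]];m=mk[near]
def fit(n,p0,z=.031,use=None):
    f=bot.grab_frame(n);g=cv2.cvtColor(f["img"],cv2.COLOR_RGB2GRAY).astype(np.float32)
    def cost(p):
        uv=proj(f,np.c_[place(p,L),np.full(len(L),z)]).astype(np.float32)
        return np.corrcoef(cv2.remap(g,uv[:,0],uv[:,1],cv2.INTER_CUBIC),m)[0,1]
    best=None
    for dx in(-.006,0,.006):
        for dy in(-.006,0,.006):
            q=np.array(p0)+[dx,dy,0]
            r=minimize(cost,q,method="Nelder-Mead",options=dict(initial_simplex=q+np.array([[0,0,0],[.004,0,0],[0,.004,0],[0,0,.05]]),xatol=1e-5,fatol=1e-7))
            if best is None or r.fun<best.fun: best=r
    return f,best
E
python3 - <<'E'
from fit import *
ps=[]
for n in("top","scene"):
    f,b=fit(n,[.552,-.064,-2.01]);ps.append(b.x);print(n,b.x,b.fun)
    im=f["img"][:,:,::-1].copy();print(np.round(proj(f,np.c_[place(b.x,P),np.full(4,.031)]),1).tolist())
    print("cam",-np.array(f["R"]).T@f["t"])
p=np.mean(ps,0);print(p)
for n,q in zip(NAMES,place(p,PTS)):print(n,np.round(q,4))
E
```

```text
Traceback (most recent call last):
  File "fit.py", line 25, in fit
    r=minimize(cost,q,method="Nelder-Mead",options=dict(initial_simplex=q+np.array([[0,0,0],[.004,0,0],[0,.004,0],[0,0,.05]]),xatol=1e-5,fatol=1e-7))
  File "fit.py", line 20, in cost
    return np.corrcoef(cv2.remap(g,uv[:,0],uv[:,1],cv2.INTER_CUBIC),m)[0,1]
           ~~~~~~~~~~~^^^^^^^^^^^^^^^^^^^^^^^^^^^^^^^^^^^^^^^^^^^^^^^^
ValueError: all the input array dimensions except for the concatenation axis must match exactly, but along dimension 1, the array at index 0 has size 1 and the array at index 1 has size 13847
```

```bash
sed -i 's/cv2.INTER_CUBIC),m)/cv2.INTER_CUBIC).ravel(),m)/' fit.py
python3 - <<'E'
from fit import *
ps=[]
for n in("top","scene"):
    f,b=fit(n,[.552,-.064,-2.01]);ps.append(b.x);print(n,b.x,b.fun)
    im=f["img"][:,:,::-1].copy();print(np.round(proj(f,np.c_[place(b.x,P),np.full(4,.031)]),1).tolist())
    print("cam",-np.array(f["R"]).T@f["t"])
p=np.mean(ps,0);print(p)
for n,q in zip(NAMES,place(p,PTS)):print(n,np.round(q,4))
E
```

```text
top [ 0.55086363 -0.06585556 -2.02042499] -0.9741014189525757
[[253.4, 222.6], [291.0, 240.0], [304.7, 210.6], [325.1, 220.0]]
cam [ 0.3391303  -0.01528166  1.47415047]
scene [ 0.55253406 -0.06016574 -2.02240745] -0.9670540315507578
[[301.5, 224.6], [287.2, 193.9], [250.7, 200.4], [245.0, 185.0]]
cam [1.16409242 0.66276313 0.82588062]
[ 0.55169885 -0.06301065 -2.02141622]
ring [0.5459 0.0398]
l1a [0.5328 0.0128]
l1b [ 0.5198 -0.0142]
l1c [ 0.5067 -0.0412]
bend1 [ 0.4936 -0.0682]
l2a [ 0.5222 -0.082 ]
l2b [ 0.5506 -0.0958]
bend2 [ 0.5791 -0.1096]
l3a [ 0.565  -0.1389]
square [ 0.5508 -0.1681]
```

The refit gives a correlation of 0.97 in both views. They agree within 6 mm, which is well inside the 14 mm tolerance. Next I move over the ring with the fingers closed.

```bash
python3 -m jog '[[[-38,-30,0,0,0,0,0],[-38,-30,0,0,0,0,0],[-38,-30,0,0,0,0,0],[-38,-30,0,0,0,0,0],[-38,-30,0,0,0,0,0]]]' 20; python3 -m jog '[[[-38,-30,0,0,0,0,0],[-38,-30,0,0,0,0,0],[-38,-30,0,0,0,0,0],[-38,-30,0,0,0,0,0],[-38,-30,0,0,0,0,0]]]'
cat > st.py <<'E'
from workcell import bot
import numpy as np, sys
from scipy.spatial.transform import Rotation as Ro
s=bot.observe();R=Ro.from_euler("xyz",s["tool_rot"]).as_matrix()
print(round(s["clock"],2),np.round(s["position"],4),np.round(s["tool_rot"],3),np.round(s["force"],2),s["grip_width"],bot.tip_reach,np.round(s["qpos"],2))
for a in sys.argv[1:]:
    t=np.array(eval(a));print(a,"tool mm",np.round(R.T@(t-s["position"])*1000,1))
E
python3 st.py '[.546,.038,.16]'
```

```text
clock: 1.95
position: [0.3431, 0.3783, 0.3041]
tool_rot: [3.141, 0.0, 2.789]
force: [1.2, 0.9, -0.6]
grip_width: 0.0122
finger_force: 0.0
clock: 2.45
position: [0.4696, 0.1719, 0.3042]
tool_rot: [3.141, 0.0, 2.789]
force: [0.6, 0.5, 0.7]
grip_width: 0.0004
finger_force: 0.0
2.45 [0.4696 0.1719 0.3042] [3.141 0.    2.789] [0.59 0.48 0.74] 0.00044306161585373744 0.0726 [-0.55  0.32  0.1   1.93 -0.04  0.89  0.79]
[.546,.038,.16] tool mm [-117.8  -99.3  144.2]
```

```bash
python3 -m jog '[[[-30,-25,25,0,0,0,0],[-30,-25,30,0,0,0,0],[-30,-25,30,0,0,0,0],[-28,-24,30,0,0,0,0],[0,0,29,0,0,0,0]]]' 20; python3 -m jog '[[[0,0,20,0,0,0,0],[0,0,10,0,0,0,0],[0,0,0,0,0,0,0]]]'; python3 st.py '[.546,.038,.110]'
python3 - <<'E'
import cv2
from fit import *
s=bot.observe()
for n in("top","scene"):
    f=bot.grab_frame(n);im=f["img"][:,:,::-1].copy()
    tip=np.array(s["position"])-[0,0,.0726];u=proj(f,[tip])[0];print(n,u)
    c=im[150:280,190:370].copy()
    c=cv2.resize(c,None,fx=4,fy=4,interpolation=cv2.INTER_CUBIC)
    cv2.drawMarker(c,(int((u[0]-190)*4+2),int((u[1]-150)*4+2)),(0,0,255),cv2.MARKER_CROSS,12,1)
    cv2.imwrite(f"pics/{n}hov.png",c)
E
```

```text
clock: 2.95
position: [0.5471, 0.0351, 0.1587]
tool_rot: [-3.14, 0.002, 2.783]
force: [-0.2, 0.6, 0.7]
grip_width: 0.0001
finger_force: 0.0
clock: 3.25
position: [0.545, 0.0401, 0.1291]
tool_rot: [-3.141, -0.001, 2.789]
force: [0.1, -0.7, -0.3]
grip_width: 0.0
finger_force: 0.0
3.25 [0.545  0.0401 0.1291] [-3.141e+00 -1.000e-03  2.789e+00] [ 0.13 -0.68 -0.34] 4.017352448361037e-06 0.0726 [-0.24  0.66  0.09  1.94 -0.1   0.56  1.13]
[.546,.038,.110] tool mm [-1.7 -1.6 19.1]
top [251.95201838 221.3015273 ]
scene [301.62304901 215.60777295]
```

View pics/scenehov.png

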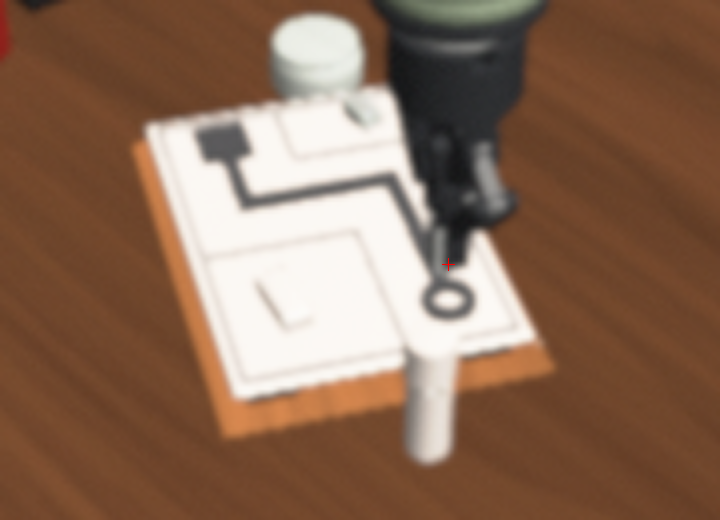

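Crop: the fingertips end at about (452,263) and the predicted cross is at (448,264), so camera and arm agree within about 2 mm. The ring at (448,299) has a hole about 19 mm wide. I'll touch 9 mm towards the line so the tips can't drop into it.

```bash
python3 st.py '[.542,.0317,.107]'
```

```text
3.35 [0.5458 0.0402 0.1307] [3.141e+00 1.000e-03 2.789e+00] [-0.12  0.19 -0.52] 0.00033691808586469325 0.0726 [-0.24  0.65  0.09  1.94 -0.1   0.56  1.13]
[.542,.0317,.107] tool mm [ 0.6 -9.3 23.7]
```

```bash
python3 -m jog '[[[0,-9,10,0,0,0,0],[0,0,10,0,0,0,0],[0,0,3,0,0,0,0],[0,0,0,0,0,0,0]]]' 20; python3 -m jog '[[[0,0,2,0,0,0,0],[0,0,0,0,0,0,0]]]';python3 -m jog '[[[0,0,2,0,0,0,0],[0,0,0,0,0,0,0]]]'
```

```text
clock: 3.75
position: [0.5421, 0.0315, 0.1063]
tool_rot: [-3.141, -0.001, 2.789]
force: [0.1, 0.5, -0.6]
grip_width: -0.0002
finger_force: 0.0
clock: 3.95
position: [0.5423, 0.0317, 0.1049]
tool_rot: [3.142, 0.0, 2.789]
force: [-0.4, 0.1, 0.3]
grip_width: -0.0002
finger_force: 0.0
clock: 4.15
position: [0.5425, 0.0316, 0.1029]
tool_rot: [3.141, 0.0, 2.789]
force: [0.7, 0.1, 2.5]
grip_width: -0.0
finger_force: 0.8
```

```bash
python3 -m jog '[[[0,0,2,0,0,0,0],[0,0,0,0,0,0,0],[0,0,0,0,0,0,0]]]';python3 -m jog '[[[0,0,1,0,0,0,0],[0,0,0,0,0,0,0],[0,0,0,0,0,0,0]]]'; python3 st.py '[.5328,.0128,.1]' '[.5198,-.0142,.1]' '[.4936,-.0682,.1]' '[.5791,-.1096,.1]' '[.5508,-.1681,.1]'
```

```text
clock: 4.45
position: [0.5425, 0.0316, 0.101]
tool_rot: [3.141, 0.0, 2.789]
force: [0.4, 0.5, 4.2]
grip_width: -0.0001
finger_force: 1.9
clock: 4.75
position: [0.5425, 0.0316, 0.1]
tool_rot: [3.141, 0.0, 2.789]
force: [1.1, 1.0, 4.6]
grip_width: -0.0001
finger_force: 2.5
4.75 [0.5425 0.0316 0.1   ] [3.141 0.    2.789] [1.1  0.97 4.65] -6.83467317016128e-05 0.0726 [-0.22  0.7   0.07  1.95 -0.1   0.49  1.14]
[.5328,.0128,.1] tool mm [  2.6 -21.   -0. ]
[.5198,-.0142,.1] tool mm [  5.5 -50.8  -0. ]
[.4936,-.0682,.1] tool mm [  11.4 -110.6   -0. ]
[.5791,-.1096,.1] tool mm [ -83.2 -119.9   -0. ]
[.5508,-.1681,.1] tool mm [ -76.8 -184.5   -0. ]
```

```bash
python3 -m jog '[[[1,-10,0,0,0,0,0],[1,-10,0,0,0,0,0],[1,-10,0,0,0,0,0],[1,-10,0,0,0,0,0],[1,-10,0,0,0,0,0]]]' 20; python3 st.py '[.4936,-.0682,.1]'
python3 - <<'E'
import cv2
from fit import *
s=bot.observe()
for n in("top","scene"):
    f=bot.grab_frame(n);im=f["img"][:,:,::-1].copy()
    u=proj(f,[np.array(s["position"])-[0,0,.0726]])[0]
    c=cv2.resize(im[150:270,220:360],None,fx=4,fy=4,interpolation=cv2.INTER_CUBIC)
    cv2.drawMarker(c,(int((u[0]-220)*4+2),int((u[1]-150)*4+2)),(0,0,255),cv2.MARKER_CROSS,12,1)
    cv2.imwrite(f"pics/{n}mid.png",c)
E
```

```text
clock: 5.25
position: [0.5205, -0.0136, 0.1001]
tool_rot: [3.141, 0.001, 2.789]
force: [2.3, 4.1, 5.1]
grip_width: 0.0002
finger_force: 2.5
5.25 [ 0.5205 -0.0136  0.1001] [3.141e+00 1.000e-03 2.789e+00] [2.29 4.14 5.07] 0.00018785180561889877 0.0726 [-0.13  0.68  0.06  2.01 -0.09  0.45  1.21]
[.4936,-.0682,.1] tool mm [  6.4 -60.5   0. ]
```

View pics/scenemid.png

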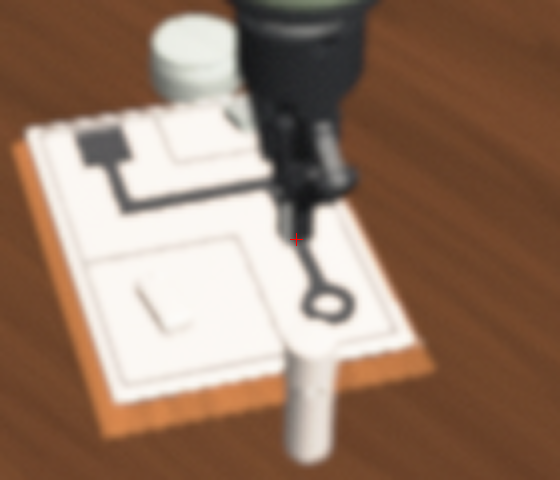

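Crop: the fingertips end at about (296,238), right on the line running up from the ring at (328,300), and the cross agrees. I continue to bend 1.

```bash
python3 -m jog '[[[1,-10,0,0,0,0,0],[1,-10,0,0,0,0,0],[1,-10,0,0,0,0,0],[1,-10,0,0,0,0,0],[1,-10,0,0,0,0,0]]]' 20;python3 -m jog '[[[1,-10,0,0,0,0,0],[0,0,0,0,0,0,0]]]'; python3 st.py '[.4936,-.0682,.1]' '[.5791,-.1096,.1]'
```

```text
clock: 5.85
position: [0.4985, -0.0588, 0.1]
tool_rot: [3.141, 0.001, 2.789]
force: [1.6, 3.8, 5.5]
grip_width: -0.0001
finger_force: 2.5
clock: 6.05
position: [0.4934, -0.0691, 0.1]
tool_rot: [-3.141, -0.0, 2.787]
force: [0.5, -3.7, 6.0]
grip_width: -0.0005
finger_force: 2.6
6.05 [ 0.4934 -0.0691  0.1   ] [-3.141 -0.     2.787] [ 0.46 -3.72  5.98] -0.0004899243826924066 0.0726 [-0.02  0.66  0.05  2.07 -0.07  0.42  1.3 ]
[.4936,-.0682,.1] tool mm [0.2 0.9 0. ]
[.5791,-.1096,.1] tool mm [-94.4  -8.2   0. ]
```

```bash
python3 -m jog '[[[-10,-1,0,0,0,0,0],[-10,-1,0,0,0,0,0],[-10,-1,0,0,0,0,0],[-10,-1,0,0,0,0,0],[-10,-1,0,0,0,0,0]]]' 20; python3 st.py '[.5791,-.1096,.1]'
python3 - <<'E'
import cv2
from fit import *
s=bot.observe()
n="scene";f=bot.grab_frame(n);im=f["img"][:,:,::-1].copy()
u=proj(f,[np.array(s["position"])-[0,0,.0726]])[0]
c=cv2.resize(im[150:270,220:360],None,fx=4,fy=4,interpolation=cv2.INTER_CUBIC)
cv2.drawMarker(c,(int((u[0]-220)*4+2),int((u[1]-150)*4+2)),(0,0,255),cv2.MARKER_CROSS,12,1)
cv2.imwrite("pics/scenemid2.png",c)
E
```

```text
clock: 6.55
position: [0.5386, -0.0899, 0.0997]
tool_rot: [-3.141, -0.002, 2.789]
force: [-3.7, 1.7, 4.9]
grip_width: -0.0001
finger_force: 2.8
6.55 [ 0.5386 -0.0899  0.0997] [-3.141e+00 -2.000e-03  2.789e+00] [-3.67  1.67  4.95] -6.0376239587866696e-05 0.0726 [ 0.02  0.7   0.05  1.94 -0.07  0.5   1.34]
[.5791,-.1096,.1] tool mm [-44.8  -4.5  -0.4]
```

View pics/scenemid2.png

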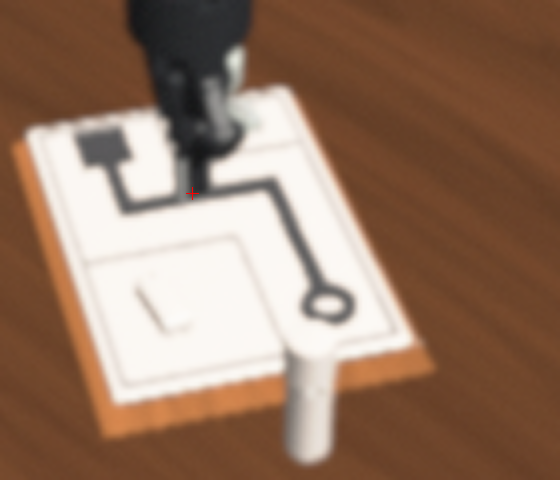

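Crop: the tips are on leg 2 at about (192,194), between bend 1 (275,182) and bend 2 (125,210), and the force stays around 5 N. I continue to bend 2.

```bash
python3 -m jog '[[[-10,-1,0,0,0,0,0],[-10,-1,0,0,0,0,0],[-10,-1,0,0,0,0,0],[-10,-1,0,0,0,0,0],[-5,-0.5,0,0,0,0,0]]]' 20;python3 -m jog '[[[0,0,0,0,0,0,0]]]'; python3 st.py '[.5791,-.1096,.1]' '[.5508,-.1681,.1]'
```

```text
clock: 7.1
position: [0.5796, -0.1099, 0.0997]
tool_rot: [-3.141, -0.002, 2.789]
force: [-4.4, 2.2, 6.6]
grip_width: -0.0
finger_force: 2.8
clock: 7.2
position: [0.58, -0.11, 0.0997]
tool_rot: [-3.141, -0.0, 2.788]
force: [0.8, -1.1, 4.7]
grip_width: -0.0003
finger_force: 2.7
7.2 [ 0.58   -0.11    0.0997] [-3.141 -0.     2.788] [ 0.81 -1.08  4.7 ] -0.00033516764836126375 0.0726 [ 0.05  0.75  0.05  1.83 -0.06  0.57  1.36]
[.5791,-.1096,.1] tool mm [ 1.   0.1 -0.3]
[.5508,-.1681,.1] tool mm [  7.3 -64.6  -0.2]
```

```bash
python3 -m jog '[[[1.5,-10,0,0,0,0,0],[1,-10,0,0,0,0,0],[1,-10,0,0,0,0,0],[1,-10,0,0,0,0,0],[1,-10,0,0,0,0,0]]]' 20;python3 -m jog '[[[1,-10,0,0,0,0,0],[0.5,-4,0,0,0,0,0],[0,0,0,0,0,0,0],[0,0,0,0,0,0,0]]]'; python3 st.py '[.5508,-.1681,.1]'
python3 - <<'E'
import cv2
from fit import *
s=bot.observe()
n="scene";f=bot.grab_frame(n);im=f["img"][:,:,::-1].copy()
u=proj(f,[np.array(s["position"])-[0,0,.0726]])[0]
c=cv2.resize(im[150:270,220:360],None,fx=4,fy=4,interpolation=cv2.INTER_CUBIC)
cv2.drawMarker(c,(int((u[0]-220)*4+2),int((u[1]-150)*4+2)),(0,0,255),cv2.MARKER_CROSS,12,1)
cv2.imwrite("pics/sceneend.png",c)
E
```

```text
clock: 7.7
position: [0.5575, -0.1545, 0.1]
tool_rot: [3.141, 0.0, 2.789]
force: [1.6, 3.6, 5.3]
grip_width: -0.0002
finger_force: 2.6
clock: 8.1
position: [0.5508, -0.1681, 0.1]
tool_rot: [-3.141, -0.0, 2.788]
force: [-1.9, -3.3, 5.3]
grip_width: -0.0001
finger_force: 2.6
8.1 [ 0.5508 -0.1681  0.1   ] [-3.141 -0.     2.788] [-1.89 -3.28  5.25] -0.00012457442594734347 0.0726 [ 0.17  0.73  0.04  1.86 -0.05  0.55  1.45]
[.5508,-.1681,.1] tool mm [ 0. -0. -0.]
```

View pics/sceneend.png

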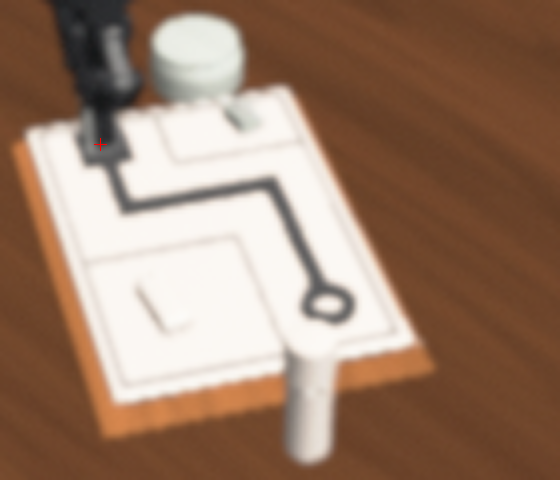

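Crop: the tips are on the square at about (101,146), near its centre (104,147), pressing with about 5 N. The things on and around the plan haven't moved. Handing in.

```bash
python3 -c "
from workcell import bot
print(bot.job_done())"
```

```text
the job is handed in; nothing more can be done
None
```

I ran the closed fingertips from the ring along the line, round both bends, to the square and handed in with them resting there at about 5 N (plan sunk about 3 mm); the hand-in call returned no verdict.

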